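# Feed the capillary box through the spring gate

### The job

Load the flat capillary box into the feed chute: press the long treadle beside the chute down with one fingertip so that the gate drops, and keep it down while the other finger pushes the box along the chute, over the gate and up against the end stop. Then let go so that the gate springs up behind the box. The box is only pushed, never picked up, and leave the other things on the bench where they stand.

Things in the scene. Friction and masses are not known exactly. Their poses are not given: they have to be found in the camera images.
- chute: straight raised aluminium chute fixed to the bench. Origin on the bench under the middle of the gate. The box is pushed towards the chute's -y; its -x side (towards the robot) has the treadle. Channel 56 mm wide (x -28 to 28 mm), floor 45 mm above the bench. Near wall 4 mm thick, 10 mm above the floor; far wall 18 mm. Hinge brackets reach x = +67 mm, 46 mm high
- loading_end (a point): middle of the open loading end of the chute, at floor height (45 mm above the bench), y = +190 mm in the chute's frame
- end_stop (a point): foot of the end stop's face, in the middle of the channel at floor height, y = -127 mm in the chute's frame; the stop crosses the channel and rises 18 mm over the floor. With the box home, its centre is 55 mm short of this face (chute y = -72 mm) and 14 mm are free between box and gate leaf
- gate (a joint): gate, hinged on a pin along the chute at chute x = 60, z = 34 mm. 0 = shut: its steel leaf (chute x -26 to 0, y -3 to 3 mm) stands 10 mm above the floor and stops the box, which cannot push it open. 0.22 rad = fully open, a hard stop; from 0.18 the leaf is below the floor. A spring shuts it when the treadle is let go: 3 N on the treadle starts it, about 5 N holds it open
- treadle_mid (a point): treadle: ribbed grey plate rigid with the gate, 34 mm wide, 235 mm long, 5 mm thick, along the outside of the near wall: chute x -74 to -40, y -50 to 185 mm, so a fingertip can slide on it through the whole push. Top of its middle line 80 mm above the bench with the gate shut, about 54 mm fully open. This point: middle of its top, chute x = -57, y = +67 mm
- box_centre (a point): centre of the flat grey capillary box (clear lid, stays shut), 50 mm wide, 110 mm long, 18 mm high, about 0.12 kg, lying loose on the chute floor on the loading side of the gate; its y runs along its length and the chute
- dish: bystander: clear round culture dish, 58 mm across, 14 mm high, on the bench beside the chute near its end; origin under its centre
- bottle: bystander: screw-cap reagent bottle, 46 mm across, 105 mm high, behind the chute; origin under its centre
- timer: bystander: bench timer 60x64x18 mm, near the front edge; origin under its centre
- marker: bystander: marker pen, 135 mm long, lying at the left; origin under its centre
- tube: bystander: standing capped tube, 26 mm across, 94 mm high, behind the chute, left of the bottle; origin under its centre
- eyepieces (a point): obstacle, fixed: foremost point of the big microscope's two eyepieces, which jut out towards the robot 310 to 395 mm above the bench; the microscope stands to the right of the chute (its body begins 40 mm farther back, from y = +0.045 to -0.27 m) with a focus knob on the chute's side (y up to 0.097 m, 55 to 120 mm high). Pass in front of it

How it is judged:
By the outcome, as a careful person would: the job done as asked, in the order asked, and still so for the second after the job is handed in, with the robot touching nothing.
It also fails if it takes over 48 s, if anything falls off the work surface, if the arm or the gripper's body presses on something with over 40 N, if the wrist force passes 120 N, or if a joint passes its speed limit or range.

### The arm

A 6-joint arm with a two-finger parallel gripper is mounted at the origin on a cart in front of the work surface, level with it; the furniture and walls round the work are solid. World frame = base frame: x ahead of the robot, y to its left, z up, the work surface at z = 0. Lengths are in m, angles in rad, forces in N, time in s.
With the tool pointing down it reaches from about 0.25 to 0.725 m from the base axis. Payload 4 kg.
Tool frame: the origin (TCP) lies at the very end of the fingers, on their centre line; the grasp point (between the pads) lies 19 mm behind it; z points along the fingers, y is the line along which they close (so a half turn about z gives the same grasp; the last joint's range is limited). The gripper opens to 85 mm and grips with 20 to 120 N. Pads are 22 mm wide; open, the fingers measure 114 mm over their backs; the gripper's body (76 mm by 85 mm) begins 54 mm behind the grasp point. The pads swing forward as they close: fully open they stand 13 mm farther back than shut.
Start: joints at [-1.12, 0.241, 0.005, 1.335, 0, 1.571], TCP at [0.218, -0.45, 0.231] pointing down, gripper open.
Joint ranges: [-2.72, 2.72], [-1.05, 1.87], [-1.09, 1.28], [-1.99, 2.15], [-1.42, 1.44], [-3.14, 3.14]. Speed limits (rad/s): [2.79, 2.79, 3.14, 3.14, 3.14, 3.14].

### API

Orientations are given as a unit quaternion [x, y, z, w].
In Python, from workcell import bot gives the robot as it stands.
- The arm moves only by the tool carry_out, never from a script. Its argument "increments" is one flat list of numbers, 5 for each row, row after row: the finger opening in cm, from 0 to 8.54, then the shift along the tool's x, y, z in cm, then the turn about the tool's z in rad. A call has exactly 5 rows; each row shifts and turns the commanded pose from where the row before left it, along the tool's axes as they then stand; what a row does not reach is not made up. A row lasts 1/8 s, in which the tool goes at most 62.5 mm and 10.7 degrees, less where a joint would pass 70% of its speed; a pose out of reach is approached as far as the arm can. A call with a gripper value outside its range is refused whole. The fingers move at their own pace and stop on an object; the grip force is fixed at half the most. Time passes only in rows, so rows that do not move let the fingers close, or fill a call up. It gives the time, the measured TCP pose, the force, the opening and the grip force at its end, in the units of the state.
- bot.get_obs(): the state, without advancing time (a new reading comes with each control period).
- bot.camera(name): name is "side" or "top"; returns a dict with "pixels" (400x640x3 uint8, blue, green, red), "range_z" (400x640 float32, m along the optical axis (not along the pixel's ray), 0 where there is no reading), "mtx" (3x3 intrinsics, pixels), "eye" and "attitude" of the camera in the world. Camera axes: x right, y down, z forward; pixel columns grow to the right and rows downward; lengths in m; the calibration is good to about 2 mm. A picture is of the moment at which its call begins.
- bot.job_done(): hands the job in; it is judged then, once.
Trained networks look in a picture, given as the dict that the camera call returned (one of the last four; its "shot" number tells which), for a name from the list of things; names that differ only in an ending like _2 or _b are one class to them, and where a whole thing is asked for, a point or a joint stands for the part that bears it (a point fixed in the world has none). Each returns a list of dicts, best first, with "p" (0 to 1); they miss things now and then, are a little off and sometimes report something else, mostly with a low value. They report only what shows in the picture. A call takes as long as a camera call.
- bot.find_in(picture, name): "xyz" ([x, y, z] in m, in the coordinates of the camera as it stood for that picture, good to about 4 mm: the middle of the surface that is visible of it).
- bot.regions_of(picture, name): "mask" (400x640 bool, what is visible of it).
- bot.place_of(picture, name): "xyz" ([x, y, z] in m, in the coordinates of the camera as it stood for that picture, good to about 4 mm: a listed point, or the origin of a listed thing).
The state is a dict: "clock": time; "joint_pos": joint angles; "joint_vel": joint speeds; "tau": joint torques, N m; "eef_pos": TCP position; "tool_rot": TCP orientation; "ft_force": force on the tool from outside, world axes, zero at the start; "ft_torque": the same for the moment, N m; "grip_width": finger opening in m; "grasp_force": force on a finger pad.
Only numpy, scipy, OpenCV 4.12 (cv2) and the standard library are available. Lean on these libraries where they do the work, as an engineer would, in place of code of your own. Each camera call takes 0.05 s, during which the arm holds its last target. There are 200 camera calls.

## Working session

There is one attempt and no reset: what is moved stays moved. The work goes in short steps, Python scripts to look and compute and a tool call to move; the robot and the scene stay as the last step left them, time stands still between calls to the robot, and variables do not carry over. Pictures are saved under pics/ and viewed, at most 10 in all, crops included, and the job is handed in when it is done.

Besides the shell and the picture viewer there is one more tool, called after ">>>" by a JSON object that holds its "api" and its "payload", one argument or row to a line. carry_out: Moves the arm, as the interface text tells. Its arguments: {"type":"object","properties":{"increments":{"type":"array","items":{"type":"number"}}},"required":["increments"]}

```bash
mkdir -p pics; cat > h.py <<'E'
from workcell import bot
import numpy as np, cv2
from scipy.spatial.transform import Rotation as R
def w(p,x):
    a=np.array(p["attitude"],float)
    M=R.from_quat(a).as_matrix() if a.size==4 else a.reshape(3,3)
    return M@np.array(x)+np.array(p["eye"])
E
python3 - <<'E'
from h import *
o=bot.get_obs();print(o["clock"],o["eef_pos"],o["tool_rot"],o["grip_width"])
for n in("side","top"):
    p=bot.camera(n);cv2.imwrite(f"pics/{n}0.png",p["pixels"]);print(n,p["eye"],p["attitude"])
    for k in("chute","loading_end","end_stop","treadle_mid","box_centre","dish","bottle","timer","marker","tube","eyepieces"):
        r=bot.place_of(p,k)
        print(k,[(np.round(w(p,q["xyz"]),4),round(q["p"],2)) for q in r[:2]])
E
```

```text
0.0 [ 0.21758221 -0.44947643  0.2304112 ] [ 9.74698332e-01  2.23521958e-01 -2.25358738e-04 -1.02248016e-03] 0.08562446285215582
side [0.28288964 1.45515493 0.82677128] [-0.10509766  0.84908685 -0.51397202  0.06195773]
chute [(array([0.5442, 0.2931, 0.0025]), 0.94), (array([0.4945, 0.3628, 0.0833]), 0.7)]
loading_end [(array([0.5569, 0.4796, 0.0457]), 0.95)]
end_stop [(array([0.537 , 0.1654, 0.0446]), 0.62), (array([0.5503, 0.3586, 0.0518]), 0.39)]
treadle_mid [(array([0.4921, 0.3632, 0.0836]), 0.86)]
box_centre [(array([0.5482, 0.3591, 0.0511]), 0.91)]
dish [(array([0.4625, 0.1977, 0.0016]), 0.69), (array([ 0.4567, -0.0851,  0.3079]), 0.57)]
bottle [(array([0.6658, 0.2697, 0.001 ]), 0.64)]
timer [(array([0.4607, 0.1999, 0.0009]), 0.69), (array([ 0.4391, -0.0417, -0.0046]), 0.62)]
marker [(array([0.4974, 0.6136, 0.0011]), 0.52)]
tube [(array([ 0.6673,  0.3975, -0.002 ]), 0.53)]
eyepieces [(array([ 0.4566, -0.0826,  0.306 ]), 0.74)]
top [0.14937549 0.28547194 1.79179215] [-0.69680732  0.70612688 -0.09123371  0.08672254]
chute [(array([ 0.5446,  0.2912, -0.0025]), 0.75)]
loading_end [(array([0.5584, 0.4779, 0.0481]), 0.82)]
end_stop [(array([0.5343, 0.1651, 0.0399]), 0.92)]
treadle_mid [(array([0.4881, 0.3586, 0.0795]), 0.95)]
box_centre [(array([0.5534, 0.355 , 0.0522]), 0.57)]
dish [(array([ 0.4599,  0.1945, -0.0037]), 0.57)]
bottle [(array([ 6.575e-01,  2.679e-01, -1.000e-04]), 0.68), (array([ 0.4414, -0.0437, -0.0019]), 0.54)]
timer [(array([ 4.385e-01, -4.450e-02,  4.000e-04]), 0.58)]
marker [(array([ 0.4987,  0.6162, -0.    ]), 0.48)]
tube [(array([ 0.661 ,  0.3947, -0.0007]), 0.63)]
eyepieces [(array([ 0.4533, -0.0829,  0.3072]), 0.59)]
```

View pics/side0.png

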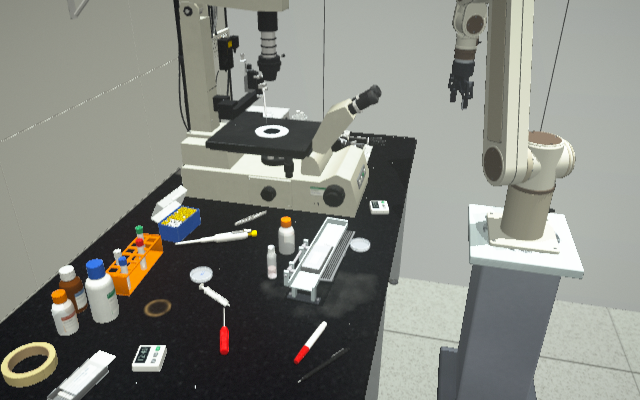

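View pics/top0.png

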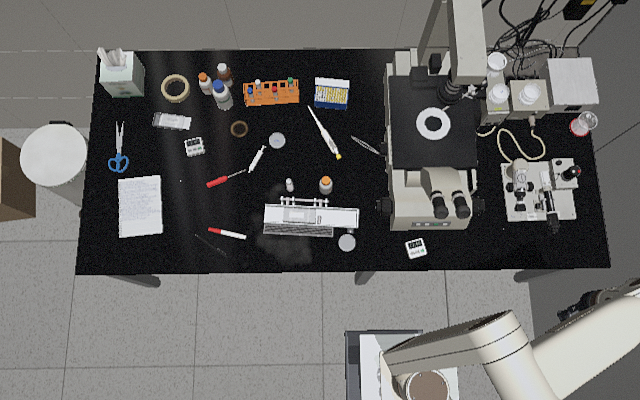

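The side view shows the chute at columns 285–355, rows 218–300, with the box on the loading side. The top view shows it at columns 262–360, rows 197–238, and the treadle is on the robot side. Fitting the points gives an origin near (0.544, 0.292), a yaw near -0.07, and the box centre at chute y ≈ +65 mm. I'll turn the tool first.

>>> {"api": "carry_out", "payload": {
  "increments": [4.5,0,0,0,-0.18,4.5,0,0,0,-0.18,4.5,0,0,0,-0.18,4.5,0,0,0,-0.18,4.5,0,0,0,-0.18]
}}

```text
clock: 1.82
eef_pos: [0.2179, -0.4501, 0.2313]
tool_rot: [0.779, 0.628, 0.0, 0.0]
ft_force: [0.7, -0.4, 0.3]
grip_width: 0.0451
grasp_force: 0.0
```

```bash
python3 - <<'E'
from h import *
p=bot.camera("side"); q=bot.camera("top")
from numpy.linalg import norm
for p in(p,q):
    K=np.array(p["mtx"]);a=np.array(p["attitude"])
    M=R.from_quat(a).as_matrix()
    for k,zr in(("box_centre",(0.055,0.075)),("treadle_mid",(0.07,0.09)),):
        r=bot.regions_of(p,k)
        if not r: print(k,"none");continue
        m=r[0]["mask"]&(p["range_z"]>0)
        v,u=np.nonzero(m);z=p["range_z"][m]
        X=np.linalg.inv(K)@np.vstack([u*z,v*z,z]);W=(M@X).T+p["eye"]
        th=-0.07;d=W-[0.5444,0.292,0]
        cx=d[:,0]*np.cos(th)+d[:,1]*np.sin(th);cy=-d[:,0]*np.sin(th)+d[:,1]*np.cos(th)
        s=(W[:,2]>zr[0])&(W[:,2]<zr[1])
        print(k,r[0]["p"],len(z),s.sum(),"z",np.median(W[:,2]),"cx",np.percentile(cx[s],[2,50,98]).round(4),"cy",np.percentile(cy[s],[2,50,98]).round(4),"slope",np.polyfit(cy[s],cx[s],1))
E
```

```text
box_centre 0.96 633 544 z 0.06179093170075323 cx [-0.0261 -0.0015  0.0242] cy [0.0142 0.0756 0.1233] slope [ 0.00616887 -0.0019265 ]
treadle_mid 0.81 764 663 z 0.08050945938812382 cx [-0.0732 -0.0578 -0.0412] cy [-0.0419  0.0819  0.1815] slope [-0.00503537 -0.05730617]
box_centre 0.75 447 422 z 0.06166189281441792 cx [-0.0235 -0.0002  0.0243] cy [0.0161 0.0707 0.1201] slope [ 0.0063159  -0.00047837]
treadle_mid 0.73 815 642 z 0.07851463999197117 cx [-0.0718 -0.0557 -0.0395] cy [-0.0452  0.0637  0.1764] slope [ 0.00195383 -0.05583828]
```

>>> {"api": "carry_out", "payload": {
  "increments": [4.5,0,0,0,-0.144,4.5,6,0.6,0,0,4.5,6,0.6,0,0,4.5,6,0.6,0,0,4.5,5,0.6,0,0]
}}

```text
clock: 2.75
eef_pos: [0.2591, -0.2206, 0.2314]
tool_rot: [0.734, 0.679, 0.0, 0.0]
ft_force: [0.9, -0.5, 0.3]
grip_width: 0.045
grasp_force: 0.0
```

>>> {"api": "carry_out", "payload": {
  "increments": [4.5,5.5,0.45,0,0,4.5,5.5,0.45,0,0,4.5,5.5,0.45,0,0,4.5,5.5,0.45,0,0,4.5,5.5,0.45,0,0]
}}

```text
clock: 3.38
eef_pos: [0.3027, 0.0518, 0.2318]
tool_rot: [0.734, 0.679, 0.001, 0.001]
ft_force: [0.4, 0.5, 0.6]
grip_width: 0.0451
grasp_force: 0.0
```

>>> {"api": "carry_out", "payload": {
  "increments": [4.5,5.2,2.0,0,0,4.5,5.2,2.0,0,0,4.5,5.2,2.2,0,0,4.5,5.2,2.4,0,0,4.5,5.2,2.6,0,0]
}}

```text
clock: 4.0
eef_pos: [0.4346, 0.3026, 0.2314]
tool_rot: [0.734, 0.679, 0.0, 0.0]
ft_force: [0.5, 0.1, -0.1]
grip_width: 0.0451
grasp_force: 0.0
```

>>> {"api": "carry_out", "payload": {
  "increments": [4.5,5.0,2.6,0,0,4.5,5.0,2.8,0,0,4.5,4.5,2.8,2,0,4.5,0,0,5,0,4.5,0,0,3,0]
}}

```text
clock: 4.62
eef_pos: [0.526, 0.439, 0.1269]
tool_rot: [0.734, 0.679, -0.002, -0.0]
ft_force: [-0.8, 0.9, 0.0]
grip_width: 0.0448
grasp_force: 0.0
```

```bash
python3 - <<'E'
from h import *
p=bot.camera("side"); q=bot.camera("top");print(bot.get_obs()["eef_pos"])
a=cv2.resize(p["pixels"][190:315,255:415],None,fx=2.5,fy=2.5,interpolation=2)
b=cv2.resize(q["pixels"][170:295,220:380],None,fx=2.5,fy=2.5,interpolation=2)
cv2.imwrite("pics/c1.png",np.hstack([a,b]))
# finger points: depth points below z 0.16 above tool region
for p in(p,q):
    K=np.array(p["mtx"]);M=R.from_quat(p["attitude"]).as_matrix()
    v,u=np.nonzero(p["range_z"]>0);z=p["range_z"][v,u]
    W=(M@np.linalg.inv(K)@np.vstack([u*z,v*z,z])).T+p["eye"]
    th=-0.072;d=W-[0.5444,0.292,0]
    cx=d[:,0]*np.cos(th)+d[:,1]*np.sin(th);cy=-d[:,0]*np.sin(th)+d[:,1]*np.cos(th)
    s=(abs(cy-.148)<.03)&(W[:,2]>.095)&(W[:,2]<.185)&(cx>-.1)&(cx<.05)
    for lo in np.arange(.1,.18,.01):
        t=s&(abs(W[:,2]-lo)<.005)
        if t.sum()>2: print(round(lo,3),t.sum(),np.sort(cx[t]*1000).round()[::max(1,t.sum()//10)],np.percentile(cy[t]*1000,[5,95]).round())
    print('minz',np.sort(W[s,2])[:8].round(4))
E
```

```text
[0.52426676 0.4371974  0.125471  ]
0.13 12 [-57. -56. -56. -53. -53.  -7.  -5.  -5.  -4.  -4.  -3.  -2.] [140. 161.]
0.14 48 [-64. -62. -58. -56. -53. -51.  -6.  -5.  -4.  -1.   3.   6.] [144. 159.]
0.15 60 [-64. -63. -59. -57. -53. -50.  -5.  -4.  -0.   5.] [142. 159.]
0.16 55 [-64. -63. -59. -56. -54. -50.  -5.  -4.  -2.   3.   6.] [143. 161.]
0.17 52 [-72. -64. -63. -58. -53.  -4.  -3.  -1.   1.   6.  14.] [143. 161.]
minz [0.1299 0.1307 0.1309 0.1317 0.132  0.1325 0.1325 0.1326]
minz [0.1826]
```

View pics/c1.png

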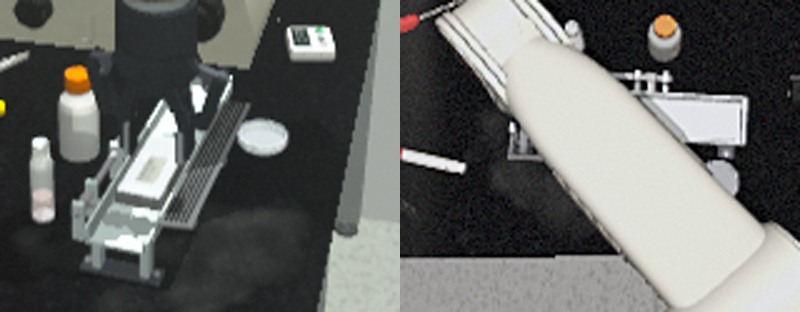

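The crop shows the gripper over the loading end. The fingers straddle the near wall: one is over the treadle (chute x ≈ -57) and one is over the channel (x ≈ 0), behind the box. The tips are about 4.5 mm above the TCP. I'll descend onto the treadle.

>>> {"api": "carry_out", "payload": {
  "increments": [4.5,0,0,3,0,4.5,0,0,1.0,0,4.5,0,0,0.4,0,4.5,0,0,0,0,4.5,0,0,0,0]
}}

```text
clock: 5.35
eef_pos: [0.5273, 0.4396, 0.0887]
tool_rot: [0.733, 0.68, 0.001, 0.0]
ft_force: [-0.4, -0.2, 0.4]
grip_width: 0.0448
grasp_force: 0.0
```

>>> {"api": "carry_out", "payload": {
  "increments": [4.5,0,0,0.5,0,4.5,0,0,0.5,0,4.5,0,0,0.3,0,4.5,0,0,0,0,4.5,0,0,0,0]
}}

```text
clock: 5.98
eef_pos: [0.5266, 0.4392, 0.0747]
tool_rot: [0.733, 0.68, 0.0, -0.0]
ft_force: [-3.0, -0.2, 4.4]
grip_width: 0.0449
grasp_force: 2.0
```

>>> {"api": "carry_out", "payload": {
  "increments": [4.5,0,0,0.8,0,4.5,0,0,0.8,0,4.5,0,0,0.5,0,4.5,0,0,0,0,4.5,0,0,0,0]
}}

```text
clock: 6.6
eef_pos: [0.5256, 0.4397, 0.0537]
tool_rot: [0.733, 0.68, -0.0, -0.001]
ft_force: [-5.3, -0.1, 5.1]
grip_width: 0.0451
grasp_force: 3.2
```

>>> {"api": "carry_out", "payload": {
  "increments": [4.5,0,0,0.2,0,4.5,0,0,0,0,4.5,0,0,0.15,0,4.5,0,0,0,0,4.5,0,0,0,0]
}}

```text
clock: 7.22
eef_pos: [0.5255, 0.4397, 0.0521]
tool_rot: [0.733, 0.68, 0.0, -0.001]
ft_force: [-7.8, -0.7, 13.2]
grip_width: 0.0454
grasp_force: 6.8
```

```bash
python3 - <<'E'
from h import *
p=bot.camera("side")
a=cv2.resize(p["pixels"][205:305,270:370],None,fx=6,fy=6,interpolation=2)
cv2.imwrite("pics/c2.png",a)
K=np.array(p["mtx"]);M=R.from_quat(p["attitude"]).as_matrix()
v,u=np.nonzero(p["range_z"]>0);z=p["range_z"][v,u]
W=(M@np.linalg.inv(K)@np.vstack([u*z,v*z,z])).T+p["eye"]
th=-0.072;d=W-[0.5444,0.292,0]
cx=d[:,0]*np.cos(th)+d[:,1]*np.sin(th);cy=-d[:,0]*np.sin(th)+d[:,1]*np.cos(th)
s=(cy>-.04)&(cy<.12)&(abs(cx+.064)<.02)&(W[:,2]>.03)&(W[:,2]<.09)
A=np.c_[cx[s]+.064,np.ones(s.sum())];print(s.sum(),np.median(W[s,2]),np.linalg.lstsq(A,W[s,2],rcond=None)[0])
E
```

```text
307 0.053166996505978226 [0.11653166 0.05397037]
```

View pics/c2.png

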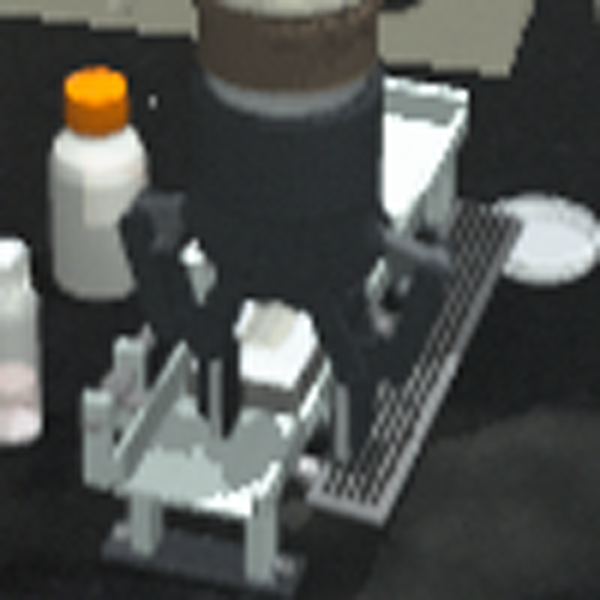

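The picture shows the treadle pressed flat (54 mm, fully open), with one finger on it. The other finger is in the channel behind the box, at about (215, 410) in the crop. Now I'll push.

>>> {"api": "carry_out", "payload": {
  "increments": [4.5,-0.4,0,0,0,4.5,-0.6,0,0,0,4.5,-0.6,0,0,0,4.5,-0.7,0,0,0,4.5,-0.7,0,0,0]
}}

```text
clock: 7.9
eef_pos: [0.5267, 0.4129, 0.0528]
tool_rot: [0.733, 0.68, 0.005, -0.001]
ft_force: [-0.9, 5.5, 8.1]
grip_width: 0.0449
grasp_force: 4.3
```

>>> {"api": "carry_out", "payload": {
  "increments": [4.5,-0.8,0,0,0,4.5,-0.8,0,0,0,4.5,-0.8,0,0,0,4.5,-0.8,0,0,0,4.5,-0.8,0,0,0]
}}

```text
clock: 8.52
eef_pos: [0.5239, 0.3729, 0.0528]
tool_rot: [0.733, 0.68, 0.005, -0.001]
ft_force: [0.1, 6.2, 8.2]
grip_width: 0.0449
grasp_force: 4.4
```

>>> {"api": "carry_out", "payload": {
  "increments": [4.5,-0.8,0,0.05,0,4.5,-0.8,0,0,0,4.5,-0.8,0,0,0,4.5,-0.8,0,0,0,4.5,-0.8,0,0,0]
}}

```text
clock: 9.15
eef_pos: [0.5214, 0.3336, 0.0528]
tool_rot: [0.733, 0.68, 0.006, -0.001]
ft_force: [-1.1, 7.4, 10.0]
grip_width: 0.0447
grasp_force: 5.3
```

>>> {"api": "carry_out", "payload": {
  "increments": [4.5,-0.6,0,0,0,4.5,-0.5,0,0,0,4.5,-0.5,0,0,0,4.5,-0.4,0,0,0,4.5,-0.4,0,0,0]
}}

```text
clock: 9.78
eef_pos: [0.5197, 0.3097, 0.0527]
tool_rot: [0.733, 0.68, 0.006, -0.001]
ft_force: [-0.7, 6.7, 10.5]
grip_width: 0.0453
grasp_force: 5.4
```

>>> {"api": "carry_out", "payload": {
  "increments": [4.5,-0.4,0,0,0,4.5,-0.4,0,0,0,4.5,-0.3,0,0,0,4.5,-0.3,0,0,0,4.5,-0.2,0,0,0]
}}

```text
clock: 10.4
eef_pos: [0.5186, 0.2937, 0.0527]
tool_rot: [0.733, 0.68, 0.006, -0.001]
ft_force: [-0.4, 7.1, 10.6]
grip_width: 0.045
grasp_force: 5.4
```

>>> {"api": "carry_out", "payload": {
  "increments": [4.5,-0.15,0,0,0,4.5,-0.15,0,0,0,4.5,-0.1,0,0,0,4.5,0,0,0,0,4.5,0,0,0,0]
}}

```text
clock: 11.02
eef_pos: [0.5182, 0.2897, 0.0527]
tool_rot: [0.733, 0.68, 0.006, -0.001]
ft_force: [-1.5, 6.6, 11.4]
grip_width: 0.0452
grasp_force: 5.4
```

>>> {"api": "carry_out", "payload": {
  "increments": [4.5,-0.15,0,0,0,4.5,-0.15,0,0,0,4.5,0,0,0,0,4.5,0,0,0,0,4.5,0,0,0,0]
}}

```text
clock: 11.65
eef_pos: [0.518, 0.2866, 0.0527]
tool_rot: [0.733, 0.68, 0.006, -0.001]
ft_force: [-0.7, 6.6, 11.1]
grip_width: 0.0449
grasp_force: 5.6
```

```bash
cat > m.py <<'E'
from h import *
import sys
n=sys.argv[1]
p=bot.camera("side")
cv2.imwrite(f"pics/{n}.png",cv2.resize(p["pixels"][205:305,270:370],None,fx=6,fy=6,interpolation=2))
for p in(p,bot.camera("top")):
    K=np.array(p["mtx"]);M=R.from_quat(p["attitude"]).as_matrix()
    v,u=np.nonzero(p["range_z"]>0);z=p["range_z"][v,u]
    W=(M@np.linalg.inv(K)@np.vstack([u*z,v*z,z])).T+p["eye"]
    th=-0.072;d=W-[0.5444,0.292,0]
    cx=d[:,0]*np.cos(th)+d[:,1]*np.sin(th);cy=-d[:,0]*np.sin(th)+d[:,1]*np.cos(th)
    s=(cy>-.12)&(cy<.15)&(abs(cx)<.018)&(W[:,2]>.04)&(W[:,2]<.075)
    for y in np.arange(-.12,.04,.006):
        t=s&(abs(cy-y)<.003)
        if t.sum(): print(round(y*1000),t.sum(),np.median(W[t,2]).round(4),end=" | ")
    print([(np.round(w(p,q["xyz"]),4),round(q["p"],2)) for q in bot.place_of(p,"box_centre")[:1]])
E
python3 m.py c3
```

```text
-102 1 0.0593 | -96 11 0.0619 | -90 10 0.0625 | -84 14 0.0629 | -78 13 0.0618 | -72 16 0.0615 | -66 12 0.0628 | -60 13 0.0633 | -54 11 0.0627 | -48 9 0.0627 | -42 12 0.0612 | -36 7 0.0609 | -30 8 0.0634 | -24 13 0.0618 | -18 31 0.0521 | -12 31 0.0467 | -6 17 0.0443 | 0 22 0.0569 | 6 29 0.0477 | 12 16 0.0453 | 18 17 0.0457 | 24 15 0.0452 | 30 16 0.0454 | 36 17 0.0451 | [(array([0.541 , 0.2216, 0.0527]), 0.84)]
30 2 0.0436 | 36 6 0.0449 | []
```

>>> {"api": "carry_out", "payload": {
  "increments": [4.5,-0.1,0,0,0,4.5,-0.1,0,0,0,4.5,0,0,0,0,4.5,0,0,0,0,4.5,0,0,0,0]
}}

```text
clock: 12.48
eef_pos: [0.5179, 0.2847, 0.0527]
tool_rot: [0.733, 0.68, 0.006, -0.001]
ft_force: [-0.2, 6.5, 11.4]
grip_width: 0.0447
grasp_force: 5.5
```

>>> {"api": "carry_out", "payload": {
  "increments": [4.5,-0.1,0,0,0,4.5,-0.1,0,0,0,4.5,0,0,0,0,4.5,0,0,0,0,4.5,0,0,0,0]
}}

```text
clock: 13.1
eef_pos: [0.5178, 0.2842, 0.0528]
tool_rot: [0.733, 0.681, 0.007, -0.002]
ft_force: [-0.6, 9.8, 9.8]
grip_width: 0.0451
grasp_force: 7.6
```

>>> {"api": "carry_out", "payload": {
  "increments": [4.5,-0.1,0,0,0,4.5,-0.1,0,0,0,4.5,0,0,0,0,4.5,0,0,0,0,4.5,0,0,0,0]
}}

```text
clock: 13.72
eef_pos: [0.5177, 0.284, 0.0528]
tool_rot: [0.732, 0.681, 0.008, -0.003]
ft_force: [-1.1, 14.8, 8.1]
grip_width: 0.0452
grasp_force: 8.9
```

>>> {"api": "carry_out", "payload": {
  "increments": [4.5,0.3,0,0,0,4.5,0.4,0,0,0,4.5,0.2,0,0,0,4.5,0,0,0,0,4.5,0,0,0,0]
}}

```text
clock: 14.35
eef_pos: [0.5177, 0.2843, 0.0525]
tool_rot: [0.734, 0.679, 0.002, 0.003]
ft_force: [-0.8, -6.1, 16.5]
grip_width: 0.045
grasp_force: 9.3
```

>>> {"api": "carry_out", "payload": {
  "increments": [4.5,0,0,-0.6,0,4.5,0,0,-0.8,0,4.5,0,0,-0.8,0,4.5,0,0,-0.8,0,4.5,0,0,-0.8,0]
}}

```text
clock: 14.98
eef_pos: [0.5138, 0.2852, 0.0869]
tool_rot: [0.733, 0.68, -0.001, -0.001]
ft_force: [-0.3, -0.4, -0.3]
grip_width: 0.0453
grasp_force: 0.0
```

>>> {"api": "carry_out", "payload": {
  "increments": [4.5,0,0,-2,0,4.5,0,0,-4,0,4.5,0,0,-5,0,4.5,0,-4,-1,0,4.5,0,-5,0,0]
}}

```text
clock: 15.6
eef_pos: [0.4249, 0.2927, 0.2082]
tool_rot: [0.734, 0.679, 0.001, -0.0]
ft_force: [-1.1, 1.0, 0.3]
grip_width: 0.045
grasp_force: 0.0
```

>>> {"api": "carry_out", "payload": {
  "increments": [4.5,0,-4,0,0,4.5,0,-4,0,0,4.5,0,0,0,0,4.5,0,0,0,0,4.5,0,0,0,0]
}}

```text
clock: 16.23
eef_pos: [0.3462, 0.2984, 0.2071]
tool_rot: [0.734, 0.679, -0.0, 0.0]
ft_force: [-0.6, -0.4, -0.3]
grip_width: 0.045
grasp_force: 0.0
```

```bash
python3 m.py c4
```

```text
-120 9 0.0625 | -114 10 0.0627 | -108 15 0.0622 | -102 15 0.0625 | -96 12 0.0626 | -90 13 0.0622 | -84 16 0.0623 | -78 10 0.062 | -72 16 0.063 | -66 12 0.062 | -60 13 0.0625 | -54 20 0.0626 | -48 8 0.0625 | -42 19 0.0629 | -36 11 0.0622 | -30 18 0.0618 | -24 29 0.0595 | -18 56 0.0551 | -12 11 0.0498 | -6 9 0.0467 | 0 31 0.0483 | 6 15 0.0461 | 12 18 0.0454 | 18 17 0.0461 | 24 17 0.0457 | 30 13 0.0449 | 36 20 0.0458 | [(array([0.538 , 0.2189, 0.055 ]), 0.92)]
-120 6 0.0637 | -114 16 0.0628 | -108 20 0.061 | -102 20 0.0611 | -96 16 0.062 | -90 15 0.0594 | -84 20 0.0621 | -78 21 0.0611 | -72 16 0.0622 | -66 15 0.0586 | -60 19 0.0617 | -54 20 0.0628 | -48 17 0.0597 | -42 16 0.0631 | -36 17 0.06 | -30 21 0.0627 | -24 19 0.0604 | -18 15 0.0605 | -12 16 0.0468 | -6 12 0.0449 | 0 10 0.0514 | 6 9 0.0427 | 12 10 0.0445 | 18 16 0.0462 | 24 17 0.0474 | 30 14 0.0465 | 36 16 0.0452 | [(array([0.542 , 0.2191, 0.0499]), 0.7)]
```

View pics/c4.png

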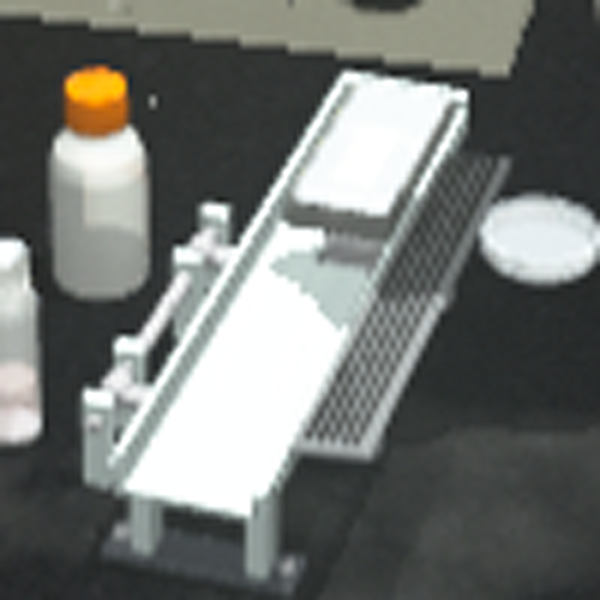

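The picture shows the box up against the end stop and the gate leaf standing behind it at about (350, 245). The treadle is back up, and the dish and bottle have not moved. I'll hand it in.

```bash
python3 -c "
from workcell import bot
print(bot.job_done())"
```

```text
the job is handed in; nothing more can be done
None
```

The box is up against the end stop, the gate has sprung up behind it, and the arm is clear; I handed the job in at about 16 s of the 48 s, and no verdict came back.

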